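# Clear the installation leftovers into the tote

## Task

Clear up what is left over from installing the machine: put the black mains adaptor, the small silver video adapter and the sawn offcut of slotted profile into the black tote. Set each one down on the tote's floor, not dropped from a height, so that none lies on another or hangs on the edge.

Things in the scene. Friction and masses are not known exactly. Their poses are not given: they have to be found in the camera images.
- tote: shallow open black plastic tote fixed on the bench, outside 260 mm along its x, 168 mm along its y (with a rim lip 6 mm further out all round), 50 mm high; walls and floor 4 mm thick, so inside 252 x 160 mm and 46 mm deep. Origin: centre of its underside; z up. A small paper card is on its -x end. It stands to the right of the middle of the bench, long side pointing roughly away from the robot.
- brick_center (a point): black mains adaptor, a plain block standing on end, 28 mm along its x, 42 mm along its y, 58 mm high, 0.14 kg. The point is its centre, 29 mm above its foot; z up. Pinch across the 28 mm (along its x).
- plug_adapter_center (a point): small silver video adapter lying flat, a stick about 94 mm long along its x, 22 mm wide along its y, 11 mm high, 0.04 kg. The point is the centre of its body, 5.5 mm above its underside; the body reaches 40 mm from it to -x and +x (a thin strain relief goes 13 mm further at -x). z up. Pinch across the 22 mm (along its y) at the centre, with the tips just above the bench.
- offcut_center (a point): sawn offcut of light-grey slotted aluminium profile standing on end, 30 x 30 mm along its x and y, 62 mm high, 0.055 kg. The point is its centre, 31 mm above its foot; z up. Pinch across its flat sides. Farther back on the bench stand things that are not wanted: a small L-shaped corner bracket (28 mm), a roll of tape and a bundle of ties.
There are look-alikes about, which are no part of the job. Leave any red look-alike of the part that bears brick_center alone.

How it is judged:
At the end, for the whole second after the job is handed in: All three rest on the floor inside the tote, any way round: each centre within 122 mm along and 75 mm across of the tote's middle, and at most 42 mm (mains adaptor), 20 mm (video adapter), 44 mm (offcut) above its underside, so none is stacked or hangs on the edge (x of brick_center in the frame of tote between -0.122 and 0.122 m and y of brick_center in the frame of tote between -0.075 and 0.075 m and z of brick_center in the frame of tote between 0 and 0.042 m and linear speed of each of brick, plug_adapter, offcut below 0.02 m/s and x of plug_adapter_center in the frame of tote between -0.122 and 0.122 m and y of plug_adapter_center in the frame of tote between -0.075 and 0.075 m and z of plug_adapter_center in the frame of tote between 0 and 0.02 m and x of offcut_center in the frame of tote between -0.122 and 0.122 m and y of offcut_center in the frame of tote between -0.075 and 0.075 m and z of offcut_center in the frame of tote between 0 and 0.044 m); the robot touches nothing.
It fails at once if the mains adaptor is let go with its centre more than 130 mm above the bench (height (world z) of brick_center above 0.13 m and contact force between the fingers and brick below 0.05 N).
It fails at once if the video adapter is let go with its centre more than 130 mm above the bench (height (world z) of plug_adapter_center above 0.13 m and contact force between the fingers and plug_adapter below 0.05 N).
It fails at once if the profile offcut is let go with its centre more than 130 mm above the bench (height (world z) of offcut_center above 0.13 m and contact force between the fingers and offcut below 0.05 N).
It also fails if it takes over 61 s, if anything falls off the work surface, if the arm or the gripper's body presses on something with over 40 N, if the wrist force passes 120 N, or if a joint passes its speed limit or range.

## Robot

A 6-joint arm with a two-finger parallel gripper is mounted at the origin on a cart in front of the work surface, level with it; the furniture and walls round the work are solid. World frame = base frame: x ahead of the robot, y to its left, z up, the work surface at z = 0. Lengths are in m, angles in rad, forces in N, time in s.
With the tool pointing down it reaches from about 0.35 to 0.85 m from the base axis. Payload 8.1 kg.
Tool frame: the origin (TCP) lies midway between the tips of the shut fingers; the grasp point (between the pads) lies robot.grip_depth behind it (robot.grip_depth is the distance from the TCP to the grasp point, in m); z points along the fingers, y is the line along which they close (so a half turn about z gives the same grasp; the last joint's range is limited). The gripper opens to 93 mm and grips with 3 to 60 N. Pads are 15 mm wide; open, the fingers measure 128 mm over their backs; the gripper's body (75 mm by 188 mm) begins 65 mm behind the grasp point.
Start: joints at [-1.345, 0.13, 1.488, -0, 1.523, -0.085], TCP at [0.184, -0.571, 0.219] pointing down, gripper open.
Joint ranges: [-2.96, 2.96], [-0.89, 2.26], [0.02, 2.5], [-1.34, 4.48], [0, 2.73], [-2.66, 2.66]. Speed limits (rad/s): [2.39, 2.39, 2.79, 3.14, 3.14, 3.14].

## Interface

Orientations are given as a rotation vector (axis times angle).
In Python, from plant import robot gives the robot as it stands.
- The arm moves only by the tool carry_out, never from a script. Its argument "rows" is a list of rows, each a list of 6 numbers: the shift along the tool's x, y, z in m, then the turn, a rotation vector about the tool's x, y, z in degrees. A call has 1 to 12 rows; each row is the pose to reach, as a shift and turn from the pose commanded when the call began, along the tool's axes at that moment; what a row does not reach only later rows make up. A row lasts 1/8 s, in which the tool goes at most 62.5 mm and 10.7 degrees, less where a joint would pass 70% of its speed; a pose out of reach is approached as far as the arm can. A call with a gripper value outside its range is refused whole. "jaw" is the closure in counts, from 0 (fully open) to 255 (shut), set as the call begins (left out, the last holds). The fingers move at their own pace and stop on an object; "force" is the grip in N (left out, the last holds). Time passes only in rows, so rows that repeat a pose let the fingers close. It gives the time, the measured TCP pose, the force, the opening and the grip force at its end, in the units of the state.
- robot.read_state(): the state, without advancing time (a new reading comes with each control period).
- robot.read_camera(name): name is "scene" or "top" or "wrist"; returns the picture (480x640x3 uint8, red, green, blue); there is no depth.
- robot.camera_model(name): a dict with "fx", "fy", "cx", "cy" (pixels), "dist" ([k1, k2, p1, p2, k3] as OpenCV has them; the pictures are not rectified), "R" (3x3) and "t" (3): a world point X has camera coordinates R X + t; the wrist camera has in their place "mount" (4x4, takes a point from camera to tool coordinates, whose origin is the TCP and whose axes are the flange's). Camera axes: x right, y down, z forward; pixel columns grow to the right and rows downward; lengths in m; the calibration is good to about 2 mm. A picture is of the moment at which its call begins: read the wrist's pose just before it. camera_model takes no time and is no camera call.
- robot.close_job(): hands the job in; it is judged then, once.
Trained networks look in the newest picture that a camera, given by its name, has taken for a name from the list of things; names that differ only in an ending like _2 or _b are one class to them, and where a whole thing is asked for, a point or a joint stands for the part that bears it (a point fixed in the world has none). Each returns a list of dicts, best first, with "conf" (0 to 1); they miss things now and then, are a little off and sometimes report something else, mostly with a low value. They report only what shows in the picture. A call takes as long as a camera call. They do not tell look-alikes from the thing itself.
- robot.outline_of(camera, target): "pixels" (480x640 bool, what is visible of it) and "pixel" ([column, row] in pixels, amid what is visible of it).
The state is a dict: "t": time; "q": joint angles; "dq": joint speeds; "joint_torque": joint torques, N m; "tool_pos": TCP position; "orientation": TCP orientation; "force": force on the tool from outside, world axes, zero at the start; "wrist_torque": the same for the moment, N m; "opening": finger opening in m; "gripper_force": force on a finger pad.
Only numpy, scipy, OpenCV 4.12 (cv2) and the standard library are available. Lean on these libraries where they do the work, as an engineer would, in place of code of your own. Each camera call takes 0.05 s, during which the arm holds its last target. There are 200 camera calls.

## Working session

There is one attempt and no reset: what is moved stays moved. The work goes in short steps, Python scripts to look and compute and a tool call to move; the robot and the scene stay as the last step left them, time stands still between calls to the robot, and variables do not carry over. Pictures are saved under pics/ and viewed, at most 10 in all, crops included, and the job is handed in when it is done.

Besides the shell and the picture viewer there is one more tool, called after "Request:" as name([rows], argument=value, ...), one row to a line, values as JSON. carry_out: Moves the arm, as the interface text tells. Its arguments: {"type":"object","properties":{"rows":{"type":"array"},"jaw":{"type":"number"},"force":{"type":"number"}},"required":["rows"]}

```bash
mkdir -p pics; ls
python3 - <<'E'
from plant import robot
import cv2,numpy as np
s=robot.read_state(); print({k:np.round(v,3).tolist() for k,v in s.items()}, robot.grip_depth)
for c in("scene","top"):
    im=robot.read_camera(c); cv2.imwrite(f"pics/{c}0.png",im[:,:,::-1]); m=robot.camera_model(c); print({k:np.round(v,4).tolist() for k,v in m.items()})
    for n in("tote","brick_center","plug_adapter_center","offcut_center"):
        print(c,n,[(round(d["conf"],2),np.round(d["pixel"]).tolist(),int(d["pixels"].sum())) for d in robot.outline_of(c,n)])
print(robot.camera_model("wrist"))
E
```

```text
pics
{'t': 0.0, 'q': [-1.345, 0.131, 1.489, -0.0, 1.523, -0.085], 'dq': [-0.001, 0.002, 0.001, 0.001, 0.001, 0.0], 'joint_torque': [-0.002, -55.984, -49.177, 0.076, 0.035, -0.0], 'tool_pos': [0.183, -0.571, 0.218], 'orientation': [-3.102, -0.486, 0.0], 'force': [0.438, 0.034, 0.228], 'wrist_torque': [-0.014, 0.016, -0.007], 'gripper_force': 0.0, 'opening': 0.093} 0.0188
{'fx': 491.979, 'fy': 491.979, 'cx': 320.9411, 'cy': 237.2971, 'dist': [-0.0281, 0.0, 0.0, 0.0, 0.0], 'R': [[-0.8331, -0.5529, -0.0169], [-0.2879, 0.4595, -0.8402], [0.4723, -0.6951, -0.542]], 't': [0.3986, 0.2373, 0.8407]}
scene tote [(0.68, [380.0, 210.0], 5372)]
scene brick_center [(0.84, [323.0, 284.0], 563), (0.78, [246.0, 340.0], 778), (0.57, [314.0, 234.0], 458), (0.39, [358.0, 260.0], 311)]
scene plug_adapter_center [(0.75, [358.0, 259.0], 269)]
scene offcut_center [(0.93, [298.0, 319.0], 522)]
{'fx': 438.4033, 'fy': 438.4033, 'cx': 315.5656, 'cy': 236.5281, 'dist': [-0.0815, 0.0, 0.0, 0.0, 0.0], 'R': [[-0.013, -0.9999, 0.0088], [-0.9827, 0.0111, -0.1848], [0.1847, -0.011, -0.9827]], 't': [-0.0404, 0.5258, 0.8154]}
top tote [(0.66, [449.0, 250.0], 12092)]
top brick_center [(0.88, [354.0, 212.0], 437), (0.78, [275.0, 276.0], 374), (0.58, [177.0, 263.0], 483)]
top plug_adapter_center [(0.85, [344.0, 280.0], 414)]
top offcut_center [(0.58, [218.0, 287.0], 262)]
{'fx': 380.2048834935386, 'fy': 380.2048834935386, 'cx': 317.09954074227403, 'cy': 245.3495125455386, 'dist': array([-0.06875452,  0.        ,  0.        ,  0.        ,  0.        ]), 'mount': array([[ 1.85769261e-05, -9.67057645e-01, -2.54557479e-01,
         6.91903433e-02],
       [ 9.99999714e-01,  2.10315191e-04, -7.26004961e-04,
        -6.86532261e-04],
       [ 7.55625953e-04, -2.54557393e-01,  9.67057373e-01,
        -1.66978699e-01],
       [ 0.00000000e+00,  0.00000000e+00,  0.00000000e+00,
         1.00000000e+00]])}
```

View pics/top0.png

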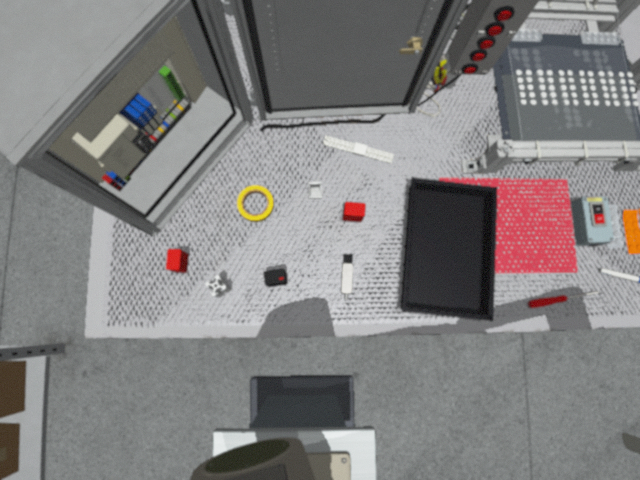

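View pics/scene0.png

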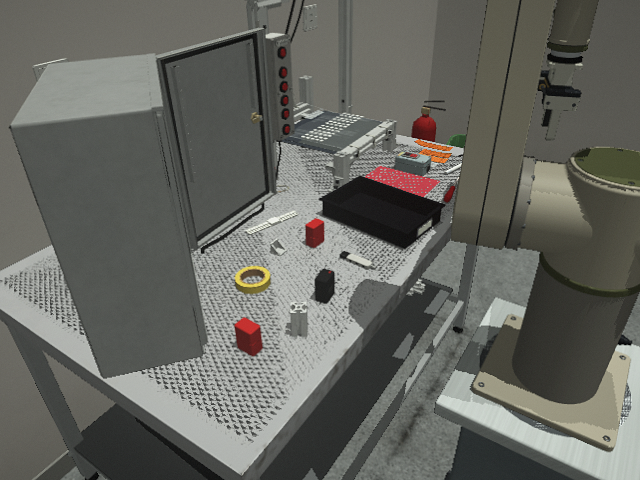

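Top view candidates:
- **Brick:** black (275,276). The red look-alikes at (354,212) and (177,262) are to be left alone.
- **Offcut:** silver-white cross-section (218,287), not the bracket at (316,189).
- **Video adapter:** stick at (346,273), not the white strip at (358,150).
- **Tote:** (449,250).

I'll fit box models to the masks in both views and check the choice in a crop.

```bash
cat > h.py <<'E'
from plant import robot
import cv2,numpy as np
from scipy.optimize import minimize
from scipy.spatial.transform import Rotation as Rn
def cam(c):
    m=robot.camera_model(c)
    if "R" in m: return m,np.array(m["R"]),np.array(m["t"])
    s=robot.read_state(); T=np.eye(4); T[:3,:3]=Rn.from_rotvec(s["orientation"]).as_matrix(); T[:3,3]=s["tool_pos"]
    M=np.linalg.inv(T@m["mount"]); return m,M[:3,:3],M[:3,3]
def K(m): return np.array([[m["fx"],0,m["cx"]],[0,m["fy"],m["cy"]],[0,0,1.]])
def proj(C,X):
    m,R,t=C; return cv2.projectPoints(np.asarray(X,float),cv2.Rodrigues(R)[0],t,K(m),np.array(m["dist"],float))[0][:,0]
def back(C,px,z):
    m,R,t=C; u=cv2.undistortPoints(np.array([[px]],float),K(m),np.array(m["dist"],float))[0,0]
    d=R.T@[u[0],u[1],1]; o=-R.T@t; return o+d*(z-o[2])/d[2]
def box(p,b):   # p=x,y,yaw ; b=x0,x1,y0,y1,z0,z1
    P=np.array([[x,y,z] for x in b[:2] for y in b[2:4] for z in b[4:]])
    c,s=np.cos(p[2]),np.sin(p[2]); return P@np.array([[c,s,0],[-s,c,0],[0,0,1]])+[p[0],p[1],0]
def fit(obs,b,p0,yaws):
    # obs: list of (C,mask)
    def cost(p):
        e=0
        for C,m in obs:
            h=cv2.convexHull(np.float32(proj(C,box(p,b)))); im=np.zeros(m.shape,np.uint8)
            cv2.fillConvexPoly(im,np.int32(np.round(h*16)),1,shift=4); im=im>0
            e+=1-(im&m).sum()/max(1,(im|m).sum())
        return e/len(obs)
    best=None
    for y in yaws:
        q=np.array([*p0,y]); 
        r=minimize(cost,q,method="Nelder-Mead",options=dict(initial_simplex=q+np.array([[0,0,0],[.012,0,0],[0,.012,0],[0,0,.3]]),maxiter=150))
        if best is None or r.fun<best.fun: best=r
    return best.x,best.fun
B=dict(tote=(-.136,.136,-.09,.09,0,.05),brick_center=(-.014,.014,-.021,.021,0,.058),plug_adapter_center=(-.053,.04,-.011,.011,0,.011),offcut_center=(-.015,.015,-.015,.015,0,.062))
E
python3 - <<'E'
from h import *
want={"tote":((449,250),(380,210)),"brick_center":((275,276),(323,284)),"plug_adapter_center":((344,280),(358,259)),"offcut_center":((218,287),(298,319))}
ims={}; 
for c in("top","scene"): ims[c]=robot.read_camera(c)
Cs={c:cam(c) for c in ims}
for n,w in want.items():
    obs=[];ctr=[]
    for c,px in zip(("top","scene"),w):
        L=[d for d in robot.outline_of(c,n) if np.hypot(*(np.array(d["pixel"])-px))<12]
        if L: obs.append((Cs[c],L[0]["pixels"])); ctr.append(back(Cs[c],L[0]["pixel"],B[n][5]*.6))
    if not obs: print(n,"missed"); continue
    print(n,[np.round(c,3).tolist() for c in ctr])
    for o in ([obs]+[[x] for x in obs] if len(obs)>1 else [obs]):
        p,f=fit(o,B[n],ctr[0][:2],np.arange(0,np.pi,np.pi/6)); print("  ",p[:2].round(4),np.degrees(p[2]).round(1),round(f,3))
t=cv2.resize(ims["top"][170:320,140:510],(0,0),fx=2,fy=2,interpolation=2)
s=cv2.resize(ims["scene"][210:370,210:395],(0,0),fx=2,fy=2,interpolation=2)
o=np.zeros((600,740,3),np.uint8); o[:300]=t[:300,:740]; o[300:,:370]=s[:300]; cv2.imwrite("pics/crop1.png",o[:,:,::-1])
E
```

```text
tote [[0.495, -0.315, 0.03], [0.49, -0.304, 0.03]]
   [ 0.5027 -0.3194] -6.7 0.061
   [ 0.5019 -0.3168] -7.3 0.058
   [ 0.5043 -0.3211] 172.0 0.062
brick_center [[0.454, 0.03, 0.035], [0.441, 0.038, 0.035]]
   [0.4474 0.0344] 17.2 0.15
   [0.4467 0.0333] 194.0 0.113
   [0.4459 0.038 ] 20.2 0.149
plug_adapter_center [[0.449, -0.11, 0.007], [0.451, -0.109, 0.007]]
   [ 0.4463 -0.1103] 176.3 0.232
   [ 0.4436 -0.1099] 176.5 0.163
   [ 0.4591 -0.1123] -10.1 0.282
offcut_center [[0.43, 0.14, 0.037], [0.431, 0.149, 0.037]]
   [0.4307 0.1471] 35.4 0.198
   [0.4315 0.1476] 41.6 0.198
   [0.4325 0.1452] 36.7 0.17
```

View pics/crop1.png

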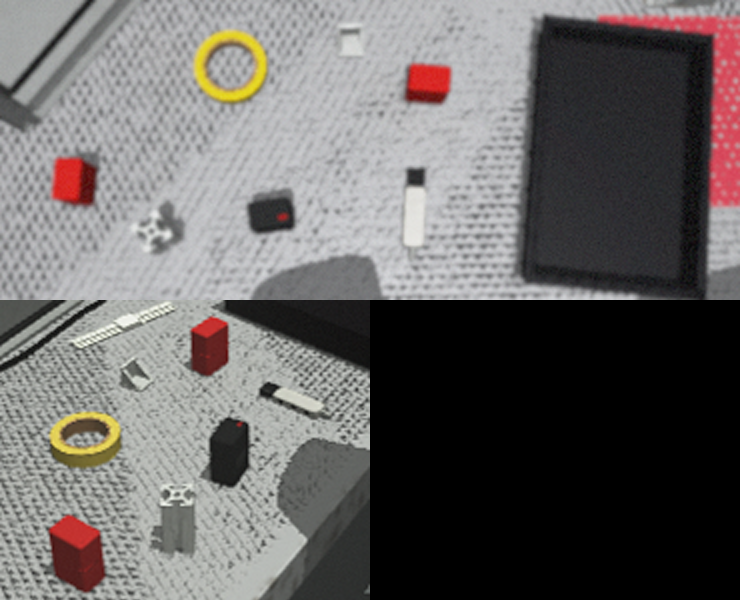

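The crop confirms the choice: the black brick with a red dot, the cross-section offcut standing on end, and the white/black stick with its black end facing away. I'm moving above the brick.

```bash
cat >> h.py <<'E'
def move(x,y,z,yawdeg):
    """tool y (closing axis) along world angle yawdeg (mod 180); prints shift (m) and turn (deg) in tool axes"""
    s=robot.read_state(); R=Rn.from_rotvec(s["orientation"]).as_matrix(); d=R.T@(np.array([x,y,z])-s["tool_pos"])
    for k in(0,180):
        a=np.radians(yawdeg+k); Y=np.array([np.cos(a),np.sin(a),0]); Z=np.array([0,0,-1.]); Rt=np.column_stack([np.cross(Y,Z),Y,Z])
        print("shift",d.round(4),"turn",Rn.from_matrix(R.T@Rt).as_rotvec(degrees=True).round(1),"q",np.round(s["q"],2),"t",round(s["t"],2))
def look(name,n,b,p0,yaw,span=30,pic=None):
    im=robot.read_camera(name); C=cam(name)
    if pic: cv2.imwrite("pics/"+pic,im[:,:,::-1])
    e=proj(C,[[p0[0],p0[1],b[5]/2]])[0]; L=robot.outline_of(name,n); print("expect",e.round(),[(d["conf"].__round__(2),np.round(d["pixel"]).tolist()) for d in L])
    L=[d for d in L if np.hypot(*(np.array(d["pixel"])-e))<60]
    if not L: return print("missed")
    p,f=fit([(C,L[0]["pixels"])],b,p0[:2],np.radians([yaw-span,yaw,yaw+span])); print(n,p[:2].round(4),np.degrees(p[2]).round(1),"cost",round(f,3)); return p
E
python3 - <<'E'
from h import *
move(.447,.034,.2,15)
E
```

```text
shift [ 0.436  -0.4957  0.0186] turn [ -0.    0.  -87.2] q [-1.35  0.13  1.49 -0.    1.52 -0.09] t 1.0
shift [ 0.436  -0.4957  0.0186] turn [ 0.   0.  92.8] q [-1.35  0.13  1.49 -0.    1.52 -0.09] t 1.0
```

Request:
carry_out([
  [0.436,-0.496,0.019,0,0,-87],
  [0.436,-0.496,0.019,0,0,-87],
  [0.436,-0.496,0.019,0,0,-87],
  [0.436,-0.496,0.019,0,0,-87],
  [0.436,-0.496,0.019,0,0,-87],
  [0.436,-0.496,0.019,0,0,-87],
  [0.436,-0.496,0.019,0,0,-87],
  [0.436,-0.496,0.019,0,0,-87],
  [0.436,-0.496,0.019,0,0,-87],
  [0.436,-0.496,0.019,0,0,-87],
  [0.436,-0.496,0.019,0,0,-87],
  [0.436,-0.496,0.019,0,0,-87],
], jaw=0, force=20)

```text
t: 2.5
tool_pos: [0.4472, 0.0365, 0.1995]
orientation: [-1.911, -2.493, -0.0]
force: [-0.2, 0.2, 0.1]
opening: 0.0931
gripper_force: 0.0
```

Run:
```python
from h import *
p=look("wrist","brick_center",B["brick_center"],(.447,.034),15,pic="w1.png")
if p is not None: move(p[0],p[1],.021,np.degrees(p[2]))
```

```text
expect [318. 228.] [(0.97, [400.0, 406.0]), (0.85, [317.0, 231.0]), (0.78, [425.0, 19.0])]
brick_center [0.4464 0.0319] 8.2 cost 0.053
shift [-0.0021 -0.0009  0.1786] turn [-0.   0.   6.6] q [-0.04 -0.28  1.92 -0.    1.51 -0.3 ] t 2.6
shift [-0.0021 -0.0009  0.1786] turn [  -0.    -0.  -173.4] q [-0.04 -0.28  1.92 -0.    1.51 -0.3 ] t 2.6
```

View pics/w1.png

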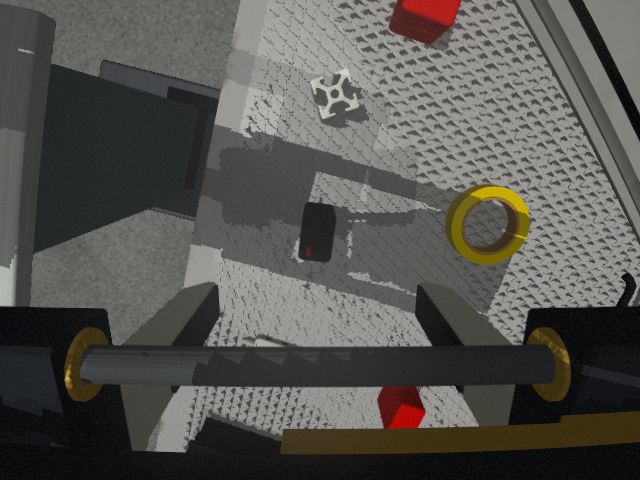

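The wrist view shows the black brick centred between the fingers at (317,231), with the offcut at (335,95). I'm descending and gripping.

Request:
carry_out([
  [-0.002,-0.001,0.05,0,0,6.5],
  [-0.002,-0.001,0.1,0,0,6.5],
  [-0.002,-0.001,0.14,0,0,6.5],
  [-0.002,-0.001,0.165,0,0,6.5],
  [-0.002,-0.001,0.178,0,0,6.5],
  [-0.002,-0.001,0.178,0,0,6.5],
])

```text
t: 3.35
tool_pos: [0.446, 0.0314, 0.0214]
orientation: [-2.056, -2.375, 0.001]
force: [-0.2, -0.1, 0.7]
opening: 0.0931
gripper_force: 0.0
```

Request:
carry_out([
  [0,0,0,0,0,0],
  [0,0,0,0,0,0],
  [0,0,0,0,0,0],
  [0,0,0,0,0,0],
  [0,0,0,0,0,0],
  [0,0,0,0,0,0],
  [0,0,0,0,0,0],
  [0,0,0,0,0,0],
], jaw=255, force=20)

```text
t: 4.35
tool_pos: [0.4466, 0.0321, 0.0217]
orientation: [2.055, 2.376, 0.0]
force: [-0.5, 0.4, -0.3]
opening: 0.0279
gripper_force: 20.0
```

Run:
```python
from h import *
move(.577,-.287,.14,-7)
```

```text
shift [-0.3346  0.083  -0.1183] turn [ 0.  -0.  15.3] q [-0.04 -0.09  2.09  0.    1.14 -0.19] t 4.35
shift [-0.3346  0.083  -0.1183] turn [   0.     0.  -164.7] q [-0.04 -0.09  2.09  0.    1.14 -0.19] t 4.35
```

Request:
carry_out([
  [0,0,-0.02,0,0,0],
  [0,0,-0.06,0,0,0],
  [0,0,-0.1,0,0,0],
  [-0.05,0.012,-0.118,0,0,3],
  [-0.1,0.025,-0.118,0,0,6],
  [-0.15,0.037,-0.118,0,0,9],
  [-0.2,0.05,-0.118,0,0,12],
  [-0.25,0.062,-0.118,0,0,15],
  [-0.3,0.075,-0.118,0,0,15],
  [-0.335,0.083,-0.118,0,0,15],
  [-0.335,0.083,-0.118,0,0,15],
  [-0.335,0.083,-0.118,0,0,15],
])

```text
t: 5.85
tool_pos: [0.5765, -0.2866, 0.1389]
orientation: [-2.346, -2.087, 0.0]
force: [-0.7, 0.6, -0.4]
opening: 0.0276
gripper_force: 20.0
```

Run:
```python
from h import *
im=robot.read_camera("wrist"); C=cam("wrist"); im=im.copy()
T=(.5025,-.318,np.radians(-7))
for b,col in(((-.126,.126,-.08,.08,.05,.05),(0,255,0)),((-.126,.126,-.08,.08,.004,.004),(255,255,0))):
    q=proj(C,box(T,b)[[0,2,6,4]]); cv2.polylines(im,[np.int32(q)],True,col,1)
cv2.imwrite("pics/w2.png",im[:,:,::-1])
s=robot.read_state(); print(s["opening"],s["gripper_force"])
move(.577,-.287,.027,-7)
```

```text
0.027901618919319263 19.99790132045746
shift [-0.0008  0.0006  0.1121] turn [-0.1 -0.   0.3] q [-0.54  0.29  1.45  0.    1.4  -0.42] t 5.9
shift [-0.0008  0.0006  0.1121] turn [ 1.000e-01 -1.000e-01 -1.797e+02] q [-0.54  0.29  1.45  0.    1.4  -0.42] t 5.9
```

View pics/w2.png

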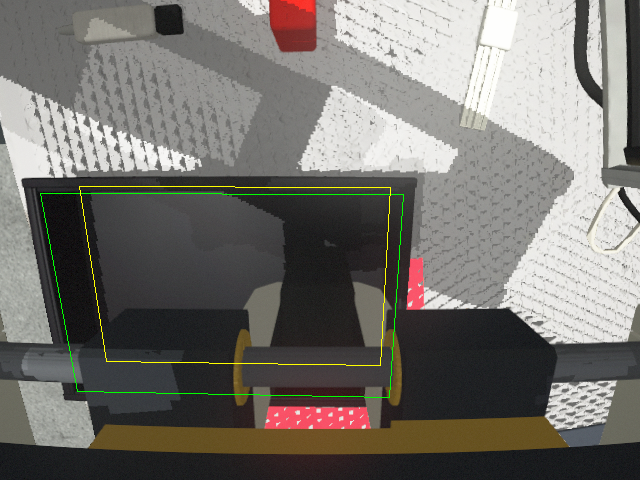

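The wrist view agrees with the tote model to a few mm (green outline on the inner rim at about (40–403, 190–395)). The brick is held over its spot. I'm lowering it.

Request:
carry_out([
  [-0.001,0.001,0.04,0,0,0],
  [-0.001,0.001,0.075,0,0,0],
  [-0.001,0.001,0.097,0,0,0],
  [-0.001,0.001,0.105,0,0,0],
  [-0.001,0.001,0.109,0,0,0],
  [-0.001,0.001,0.112,0,0,0],
  [-0.001,0.001,0.112,0,0,0],
])

```text
t: 6.78
tool_pos: [0.5784, -0.2888, 0.0285]
orientation: [2.347, 2.087, 0.001]
force: [0.1, -0.7, -0.6]
opening: 0.0277
gripper_force: 20.0
```

Request:
carry_out([
  [0,0,0.001,0,0,0],
  [0,0,0.002,0,0,0],
  [0,0,0.002,0,0,0],
  [0,0,0.002,0,0,0],
])

```text
t: 7.28
tool_pos: [0.5779, -0.2885, 0.0257]
orientation: [2.347, 2.088, 0.0]
force: [0.5, -0.9, -1.4]
opening: 0.0281
gripper_force: 20.0
```

Request:
carry_out([
  [0,0,0,0,0,0],
  [0,0,0,0,0,0],
  [0,0,0,0,0,0],
  [0,0,0,0,0,0],
  [0,0,-0.02,0,0,0],
  [0,0,-0.06,0,0,0],
  [0,0,-0.11,0,0,0],
  [0,0,-0.16,0,0,0],
  [0,0,-0.18,0,0,0],
], jaw=130)

```text
t: 8.4
tool_pos: [0.5797, -0.2895, 0.2118]
orientation: [2.342, 2.083, 0.004]
force: [0.0, -0.7, 1.3]
opening: 0.0458
gripper_force: 0.0
```

Run:
```python
from h import *
look("wrist","brick_center",B["brick_center"]+np.array([0,0,0,0,.004,.004]),(.578,-.288),-7)
move(.431,.147,.205,37)
```

```text
expect [315. 221.] [(0.87, [314.0, 223.0]), (0.77, [292.0, 33.0]), (0.32, [156.0, 43.0])]
brick_center [ 0.5771 -0.288 ] -8.0 cost 0.048
shift [ 0.4161 -0.1983  0.0026] turn [  0.3   0.3 -43.7] q [-0.54  0.26  1.36  0.    1.52 -0.43] t 8.5
shift [ 0.4161 -0.1983  0.0026] turn [  0.3  -0.3 136.3] q [-0.54  0.26  1.36  0.    1.52 -0.43] t 8.5
```

The brick is standing in the tote. Now the offcut.

Request:
carry_out([
  [0.055,-0.026,0.003,0,0,-6],
  [0.11,-0.052,0.003,0,0,-12],
  [0.165,-0.079,0.003,0,0,-18],
  [0.22,-0.105,0.003,0,0,-24],
  [0.275,-0.131,0.003,0,0,-30],
  [0.33,-0.157,0.003,0,0,-36],
  [0.38,-0.181,0.003,0,0,-42],
  [0.416,-0.198,0.003,0,0,-44],
  [0.416,-0.198,0.003,0,0,-44],
  [0.416,-0.198,0.003,0,0,-44],
], jaw=0)

```text
t: 9.75
tool_pos: [0.4291, 0.1472, 0.2011]
orientation: [-1.393, -2.814, 0.003]
force: [0.2, 0.5, -0.0]
opening: 0.0929
gripper_force: 0.0
```

Run:
```python
from h import *
p=look("wrist","offcut_center",B["offcut_center"],(.431,.147),37,pic="w3.png")
if p is not None: move(p[0],p[1],.023,np.degrees(p[2]))
```

```text
expect [320. 228.] [(0.55, [318.0, 232.0])]
offcut_center [0.4305 0.1455] 33.3 cost 0.138
shift [-0.0015  0.0002  0.1788] turn [-0.1 -0.   3.9] q [ 0.22 -0.27  1.9  -0.    1.51 -0.43] t 9.85
shift [-0.0015  0.0002  0.1788] turn [ 0.000e+00 -1.000e-01 -1.761e+02] q [ 0.22 -0.27  1.9  -0.    1.51 -0.43] t 9.85
```

View pics/w3.png

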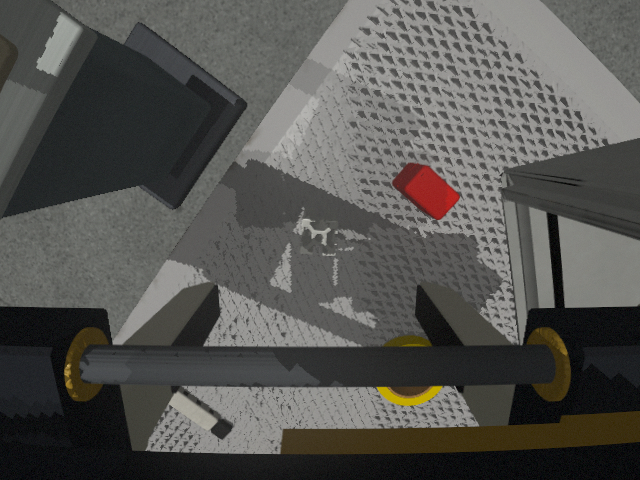

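The offcut is in shadow at (320,232), and the fit of 33° agrees with its edges in the earlier lit view. The red block is at (425,190), clear of the fingers. I'm descending with the jaw part-closed.

Request:
carry_out([
  [-0.0015,0,0.05,0,0,4],
  [-0.0015,0,0.1,0,0,4],
  [-0.0015,0,0.14,0,0,4],
  [-0.0015,0,0.165,0,0,4],
  [-0.0015,0,0.179,0,0,4],
  [-0.0015,0,0.179,0,0,4],
], jaw=60)

```text
t: 10.6
tool_pos: [0.4302, 0.1458, 0.0229]
orientation: [-1.493, -2.763, 0.002]
force: [0.8, 0.7, 0.1]
opening: 0.0712
gripper_force: 0.0
```

Request:
carry_out([
  [0,0,0,0,0,0],
  [0,0,0,0,0,0],
  [0,0,0,0,0,0],
  [0,0,0,0,0,0],
  [0,0,0,0,0,0],
  [0,0,0,0,0,0],
], jaw=255, force=20)

```text
t: 11.35
tool_pos: [0.4307, 0.1467, 0.0238]
orientation: [1.491, 2.765, 0.0]
force: [0.2, -0.0, 2.6]
opening: 0.03
gripper_force: 20.0
```

Run:
```python
from h import *
move(.438,-.270,.14,-7)
```

```text
shift [-0.3522 -0.2227 -0.1162] turn [ 0.  -0.  40.3] q [ 0.22 -0.07  2.07  0.    1.14 -0.37] t 11.35
shift [-0.3522 -0.2227 -0.1162] turn [   0.     0.  -139.7] q [ 0.22 -0.07  2.07  0.    1.14 -0.37] t 11.35
```

Request:
carry_out([
  [0,0,-0.02,0,0,0],
  [0,0,-0.06,0,0,0],
  [0,0,-0.1,0,0,0],
  [-0.04,-0.025,-0.116,0,0,5],
  [-0.085,-0.054,-0.116,0,0,10],
  [-0.13,-0.082,-0.116,0,0,15],
  [-0.175,-0.111,-0.116,0,0,20],
  [-0.22,-0.139,-0.116,0,0,25],
  [-0.265,-0.168,-0.116,0,0,30],
  [-0.31,-0.196,-0.116,0,0,35],
  [-0.352,-0.223,-0.116,0,0,40],
  [-0.352,-0.223,-0.116,0,0,40],
])

```text
t: 12.85
tool_pos: [0.4369, -0.2731, 0.1393]
orientation: [2.352, 2.082, -0.001]
force: [0.5, -0.3, 0.0]
opening: 0.03
gripper_force: 20.0
```

Request:
carry_out([
  [0,0,0.0,0,0,0],
  [0,0,0.04,0,0,0],
  [0,0,0.075,0,0,0],
  [0,0,0.095,0,0,0],
  [0,0,0.105,0,0,0],
  [0,0,0.109,0,0,0],
  [0,0,0.109,0,0,0],
])

```text
t: 13.72
tool_pos: [0.438, -0.27, 0.0313]
orientation: [2.346, 2.088, 0.0]
force: [0.1, -0.7, -0.1]
opening: 0.0299
gripper_force: 20.0
```

Run:
```python
from h import *
move(.438,-.270,.028,-7)
```

```text
shift [ 0.     -0.0001  0.0033] turn [0.  0.  0.3] q [-0.65  0.08  1.9   0.    1.16 -0.54] t 13.72
shift [ 0.     -0.0001  0.0033] turn [-0.000e+00  1.000e-01 -1.797e+02] q [-0.65  0.08  1.9   0.    1.16 -0.54] t 13.72
```

Request:
carry_out([
  [0,0,0.001,0,0,0],
  [0,0,0.002,0,0,0],
  [0,0,0.003,0,0,0],
  [0,0,0.0035,0,0,0],
  [0,0,0.0035,0,0,0],
])

```text
t: 14.35
tool_pos: [0.4378, -0.2703, 0.0279]
orientation: [2.347, 2.088, 0.0]
force: [-1.8, 1.4, 7.1]
opening: 0.03
gripper_force: 20.0
```

Request:
carry_out([
  [0,0,0,0,0,0],
  [0,0,0,0,0,0],
  [0,0,0,0,0,0],
  [0,0,0,0,0,0],
  [0,0,-0.02,0,0,0],
  [0,0,-0.06,0,0,0],
  [0,0,-0.11,0,0,0],
  [0,0,-0.16,0,0,0],
  [0,0,-0.18,0,0,0],
  [0,0,-0.18,0,0,0],
], jaw=130)

```text
t: 15.6
tool_pos: [0.4383, -0.2706, 0.2082]
orientation: [2.345, 2.086, 0.001]
force: [0.1, 0.9, -0.7]
opening: 0.0452
gripper_force: 0.0
```

Run:
```python
from h import *
look("wrist","offcut_center",B["offcut_center"]+np.array([0,0,0,0,.004,.004]),(.438,-.27),-7)
move(.449,-.110,.17,86)
```

```text
expect [319. 225.] [(0.97, [317.0, 228.0])]
offcut_center [ 0.4359 -0.27  ] -6.3 cost 0.135
shift [ 0.1598 -0.0064  0.0353] turn [ -0.   -0.2 -92.7] q [-0.65 -0.1   1.74  0.    1.5  -0.54] t 15.7
shift [ 0.1598 -0.0064  0.0353] turn [-0.2  0.  87.3] q [-0.65 -0.1   1.74  0.    1.5  -0.54] t 15.7
```

The offcut stands in the tote. Now the adapter.

Request:
carry_out([
  [0.02,0,0,0,0,10],
  [0.04,0,0,0,0,20],
  [0.06,-0.003,0,0,0,30],
  [0.08,-0.005,0,0,0,40],
  [0.1,-0.006,0.01,0,0,50],
  [0.12,-0.006,0.02,0,0,60],
  [0.14,-0.006,0.035,0,0,70],
  [0.16,-0.006,0.035,0,0,80],
  [0.16,-0.006,0.035,0,0,87],
  [0.16,-0.006,0.035,0,0,87],
  [0.16,-0.006,0.035,0,0,87],
  [0.16,-0.006,0.035,0,0,87],
], jaw=90)

```text
t: 17.2
tool_pos: [0.4499, -0.1106, 0.1716]
orientation: [-3.14, 0.1, 0.001]
force: [0.1, 0.3, -0.3]
opening: 0.0602
gripper_force: 0.0
```

Run:
```python
from h import *
p=look("wrist","plug_adapter_center",B["plug_adapter_center"],(.449,-.11),-4,15,pic="w4.png")
C=cam("wrist"); im=cv2.imread("pics/w4.png")
if p is not None:
    move(p[0],p[1],.003,np.degrees(p[2])+90)
    cv2.polylines(im,[np.int32(proj(C,box(p,B["plug_adapter_center"])[[1,3,7,5]]))],True,(0,255,0),1); cv2.circle(im,tuple(np.int32(proj(C,[[p[0],p[1],.011]])[0])),3,(0,0,255),-1)
cv2.imwrite("pics/w4.png",im)
```

```text
expect [317. 226.] [(0.76, [318.0, 222.0])]
plug_adapter_center [ 0.4574 -0.1107] -4.0 cost 0.158
shift [ 0.0073 -0.0003  0.169 ] turn [  -0.    -0.  -179.6] q [-0.35 -0.22  1.91  0.    1.45  1.28] t 17.3
shift [ 0.0073 -0.0003  0.169 ] turn [-0.   0.   0.4] q [-0.35 -0.22  1.91  0.    1.45  1.28] t 17.3
```

View pics/w4.png

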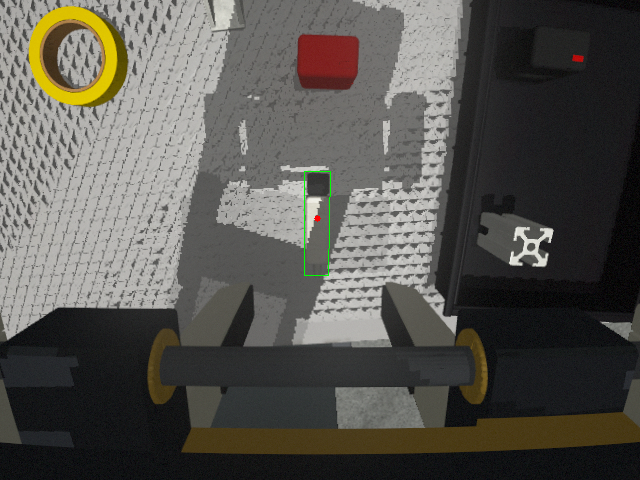

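The outline fits the stick from row 172 to 275 with its centre at (317,218). The brick and offcut are standing in the tote at (560,50) and (530,247). I'm descending to the adapter.

Request:
carry_out([
  [0.007,0,0.05,0,0,0],
  [0.007,0,0.1,0,0,0],
  [0.007,0,0.135,0,0,0],
  [0.007,0,0.155,0,0,0],
  [0.007,0,0.164,0,0,0],
  [0.007,0,0.168,0,0,0],
  [0.007,0,0.168,0,0,0],
  [0.007,0,0.168,0,0,0],
])

```text
t: 18.3
tool_pos: [0.458, -0.1112, 0.0051]
orientation: [3.139, -0.101, 0.003]
force: [0.7, -0.4, 0.1]
opening: 0.0601
gripper_force: 0.0
```

Request:
carry_out([
  [0,0,0,0,0,0],
  [0,0,0,0,0,0],
  [0,0,0,0,0,0],
  [0,0,0,0,0,0],
  [0,0,0,0,0,0],
  [0,0,0,0,0,0],
], jaw=255, force=15)

```text
t: 19.05
tool_pos: [0.4572, -0.1109, 0.0041]
orientation: [3.14, -0.101, -0.0]
force: [0.3, -0.4, 0.4]
opening: 0.0217
gripper_force: 15.0
```

Run:
```python
from h import *
move(.4995,-.343,.12,83)
```

```text
shift [ 0.0571  0.2289 -0.1159] turn [  -0.     0.  -176.7] q [-0.35  0.01  2.03 -0.    1.1   1.29] t 19.05
shift [ 0.0571  0.2289 -0.1159] turn [0.  0.  3.3] q [-0.35  0.01  2.03 -0.    1.1   1.29] t 19.05
```

Request:
carry_out([
  [0,0,-0.02,0,0,0],
  [0,0,-0.06,0,0,0],
  [0,0,-0.1,0,0,0],
  [0.01,0.04,-0.116,0,0,1],
  [0.022,0.09,-0.116,0,0,2],
  [0.035,0.14,-0.116,0,0,3],
  [0.047,0.19,-0.116,0,0,3.3],
  [0.057,0.229,-0.116,0,0,3.3],
  [0.057,0.229,-0.116,0,0,3.3],
  [0.057,0.229,-0.116,0,0,3.3],
])

```text
t: 20.3
tool_pos: [0.499, -0.3425, 0.1196]
orientation: [-3.135, 0.192, 0.001]
force: [-0.2, -0.4, -0.5]
opening: 0.0221
gripper_force: 15.0
```

Request:
carry_out([
  [0,0,0.03,0,0,0],
  [0,0,0.06,0,0,0],
  [0,0,0.085,0,0,0],
  [0,0,0.1,0,0,0],
  [0,0,0.107,0,0,0],
  [0,0,0.109,0,0,0],
  [0,0,0.109,0,0,0],
])

```text
t: 21.18
tool_pos: [0.4999, -0.3435, 0.012]
orientation: [3.135, -0.191, 0.002]
force: [1.0, -0.5, -0.5]
opening: 0.0213
gripper_force: 15.0
```

Run:
```python
from h import *
move(.4995,-.343,.008,83)
```

```text
shift [-0.0005 -0.0004  0.004 ] turn [ 1.0e-01  1.0e-01 -1.8e+02] q [-0.69  0.33  1.65  0.    1.16  1.01] t 21.18
shift [-0.0005 -0.0004  0.004 ] turn [ 0.  -0.1  0. ] q [-0.69  0.33  1.65  0.    1.16  1.01] t 21.18
```

Request:
carry_out([
  [0,0,0.001,0,0,0],
  [0,0,0.002,0,0,0],
  [0,0,0.003,0,0,0],
  [0,0,0.0035,0,0,0],
  [0,0,0.0035,0,0,0],
])

```text
t: 21.8
tool_pos: [0.4994, -0.3432, 0.0082]
orientation: [3.136, -0.192, 0.0]
force: [-3.1, 0.7, 5.6]
opening: 0.022
gripper_force: 15.0
```

Request:
carry_out([
  [0,0,0,0,0,0],
  [0,0,0,0,0,0],
  [0,0,0,0,0,0],
  [0,0,0,0,0,0],
  [0,0,-0.02,0,0,0],
  [0,0,-0.06,0,0,0],
  [0,0,-0.11,0,0,0],
  [0,0,-0.16,0,0,0],
  [0,0,-0.2,0,0,0],
  [0,0,-0.2,0,0,0],
], jaw=156)

```text
t: 23.05
tool_pos: [0.5016, -0.3449, 0.2146]
orientation: [3.13, -0.191, 0.013]
force: [0.3, -0.2, -0.3]
opening: 0.0364
gripper_force: 0.0
```

Run:
```python
from h import *
p=look("wrist","plug_adapter_center",np.array(B["plug_adapter_center"])+[0,0,0,0,.004,.004],(.4995,-.343),-7,15,pic="w5.png")
```

```text
expect [316. 219.] [(0.97, [316.0, 226.0])]
plug_adapter_center [ 0.4969 -0.3413] -8.4 cost 0.158
```

View pics/w5.png

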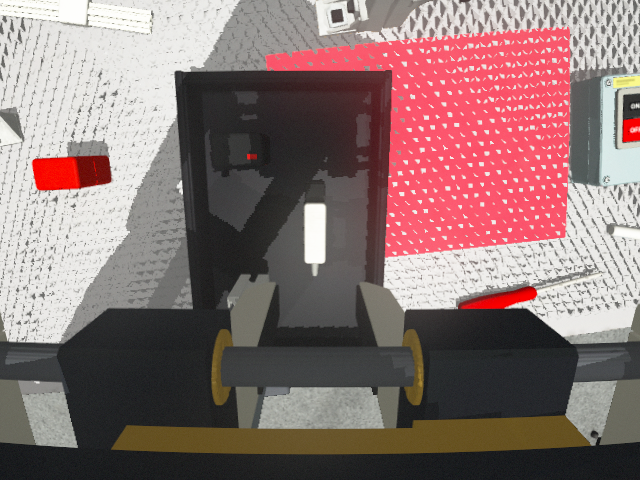

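The adapter lies flat on the tote floor at (315,230) and the brick stands at (240,150). The offcut is half hidden behind a finger at (245,290), so I'll check it from the other cameras and then hand in.

Run:
```python
from h import *
up=np.array([0,0,0,0,.004,.004])
ok=[]
for c in("top","scene"):
    p=look(c,"offcut_center",B["offcut_center"]+up,(.437,-.27),-7,15)
    if p is not None: ok.append(np.hypot(p[0]-.437,p[1]+.27)<.02)
print(ok)
if ok and all(ok): print(robot.close_job())
```

```text
expect [428. 280.] []
missed
expect [395. 221.] [(0.46, [349.0, 203.0])]
offcut_center [ 0.437 -0.27 ] -22.0 cost 1.0
[np.True_]
the job is handed in; nothing more can be done
None
```

I put the mains adaptor, video adapter and offcut on the tote floor and handed the job in at about 23 s of the allowed 61 s. No verdict came back. My last check of the offcut was worthless: the fit cost was 1.0, and the script should not have passed it. Evidence that it is standing in the tote is the close-up fit taken right after release and its upright appearance in the view before picking up the video adapter.

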